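# Crack open the sealed dry case

## Robot

A 6-joint arm with a two-finger parallel gripper is mounted at the origin on the work surface. World frame = base frame: x ahead of the robot, y to its left, z up, the work surface at z = 0. Lengths are in m, angles in rad, forces in N, time in s.
With the tool pointing down it reaches from about 0.4 to 0.825 m from the base axis. Payload 7 kg.
Tool frame: the origin (TCP) lies midway between the tips of the shut fingers; the grasp point (between the pads) lies hold_point_z behind it (hold_point_z is the distance from the TCP to the grasp point, in m); z points along the fingers, y is the line along which they close (so a half turn about z gives the same grasp; the last joint's range is limited). The gripper opens to 88 mm and grips with 3 to 60 N. Pads are 19 mm wide; open, the fingers measure 130 mm over their backs; the gripper's body (78 mm by 193 mm) begins 47 mm behind the grasp point.
Start: joints at [-0.839, 0.359, 0.012, 0, -1.224, -0.288], TCP at [0.29, -0.61, 0.227] pointing down, gripper open.
Joint ranges: [-3.07, 3.07], [-1.43, 2.12], [-1.02, 1.25], [-3.03, 1.67], [-3.05, -0], [-3.03, 3.03]. Speed limits (rad/s): [2.39, 2.39, 3.01, 3.14, 3.14, 3.14].

## Interface

Orientations are given as [roll, pitch, yaw] about the fixed x, y, z axes, in that order (R = Rz(yaw) Ry(pitch) Rx(roll)).
In Python, from station import * gives the robot as it stands.
- The arm moves only by the tool apply_moves, never from a script. Its argument "steps" is a list of rows, each an object with "translation": the shift along the world's x, y, z scaled (see below), a list of three; "rotation": the turn, a rotation vector about the world's x, y, z scaled (see below), a list of three. A call has exactly 10 rows; each row is the pose to reach, as a shift and turn from the pose commanded when the call began; what a row does not reach only later rows make up. The controller multiplies each number of a shift by 250 mm and each number of a turn by 30 degrees. A row lasts 1/12 s, in which the tool goes at most 41.7 mm and 7.16 degrees, less where a joint would pass 70% of its speed; a pose out of reach is approached as far as the arm can. A call with a number of a shift or a turn outside -1 to 1 is refused whole. A call with a gripper value outside its range is refused whole. "jaw" is the closure, from -1 (fully open) to 1 (shut), so that 0 is half open, set as the call begins (left out, the last holds). The fingers move at their own pace and stop on an object; "newtons" is the grip in N (left out, the last holds). Time passes only in rows, so rows that repeat a pose let the fingers close, or fill a call up. It gives the time, the measured TCP pose, the force, the opening and the grip force at its end, in the units of the state.
- get_state(): the state, without advancing time (a new reading comes with each control period).
- grab_frame(name): name is "scene" or "top"; returns the picture (420x560x3 uint8, blue, green, red); there is no depth.
- camera_model(name): a dict with "fx", "fy", "cx", "cy" (pixels), "k1" (the pictures are not rectified: a ray, as slopes to the right and down, at radius r is drawn at 1 + k1 r^2 times it, then the intrinsics apply), "xyz" and "rotation" of the camera in the world. Camera axes: x right, y down, z forward; pixel columns grow to the right and rows downward; lengths in m; the calibration is good to about 2 mm. A picture is of the moment at which its call begins. camera_model takes no time and is no camera call.
- job_done(): hands the job in; it is judged then, once.
The state is a dict: "t": time; "q": joint angles; "qd": joint speeds; "joint_efforts": joint torques, N m; "eef_pos": TCP position; "ee_rot": TCP orientation; "force": force on the tool from outside, world axes, zero at the start; "moment": the same for the moment, N m; "width": finger opening in m; "gripper_force": force on a finger pad.
Only numpy, scipy, OpenCV 4.12 (cv2) and the standard library are available. Lean on these libraries where they do the work, as an engineer would, in place of code of your own. Each camera call takes 0.05 s, during which the arm holds its last target. There are 200 camera calls.

## Task

Lift the thin drinking glass off the lid of the dry case with a gentle grip and stand it softly, upright and wholly on the cork coaster. Then take the yellow handle, pull the blue lid free from its sticky seal without letting it fly wide open, and finish while still holding it just ajar, with a gap of about 15 mm at the front edge. Leave the other things on the desk where they are.

Things in the scene. Friction and masses are not known exactly. Their poses are not given: they have to be found in the camera images.
- glass_mid (a point): Centre, half-way up and on the axis, of a thin open drinking glass of green tint: 90 mm tall, 54 mm across at the foot and 58 mm at the rim, walls 3 mm, about 110 g; it starts upright on the case's lid, behind the handle. It cracks if each finger grips it with more than about 15 N (some 4 to 6 N is plenty to carry it), or if it is set down with more than about 25 N. z points to its rim.
- coaster_top (a point): Centre of the top face of a round cork coaster, 100 mm across and 8 mm thick, fixed to the desk.
- case: Grey dry-storage case for circuit boards, fixed to the desk: 170 mm (its x) by 200 mm (its y), 70 mm tall; origin at the centre of its underside. Its x points away from the handle side to the hinge side. The lid is a blue plate 174 by 206 mm and 8 mm thick on top; its upper face is 78.5 mm above the case's origin.
- lid_handle (a point): Centre of the yellow handle on the lid near the front edge: an upright fin 12 mm thick (case x), 70 mm long (case y), standing 36 mm above the lid's upper face; this point is 18 mm above that face. It moves with the lid. Take it across its 12 mm thickness, with the fingertips just above the lid.
- lid_hinge (a point): Centre of the lid's hinge axis, along the far (+x of the case) upper rim; the axis runs along the case's y, 85 mm behind the case's centre and 70.5 mm above its origin. The handle's centre is 140 mm in front of it and 26 mm above it.
- lid (a joint): Lid angle in rad: 0 shut and sealed, growing as the front edge rises, 17 mm for each 0.1 rad (15 mm is 0.09). The seal holds against about 18 N of upward pull at the handle; within the first 5 mm of rise at the handle it lets go and the pull drops to some 2 to 4 N, the lid's own weight (about 0.5 kg in all, half of it felt at the handle) and a little rubbing; a tight grip that does not turn with the lid feels several newtons more. A lid let go falls shut.
- paint_jar: Loose paint jar with a yellow cap, 60 mm across, 70 mm tall; origin under its centre. A bystander.
- varnish: Loose brown glass bottle, 60 mm across, 150 mm tall; origin under its centre. A bystander.
- mug: Loose white mug, 76 mm across, 85 mm tall; origin under its centre. A bystander.
- tape_roll: Loose roll of brown tape lying flat, 84 mm across, 24 mm tall; origin under its centre. A bystander.
- brush: Loose paint brush lying flat along its x. A bystander.
- screwdriver: Loose screwdriver lying flat along its x. A bystander.
- board: Loose green circuit board lying flat, 90 by 65 mm, parts up to 16 mm tall; origin under its centre. A bystander.
Not all that is in view belongs to the job. Of the things shaped like the part that bears coaster_top, the cork one is meant. What is shaped like the part that bears glass_mid but red is not meant.

How it is judged:
On the way, in this order (a step that is already met when the one before it is completed fails the run):
1. the glass stands upright on the coaster, let go, with the lid still shut (horizontal distance between glass_mid and coaster_top below 0.021 m and angle between glass_mid's own z axis and vertical below 0.1 rad and z of glass_mid in the frame of coaster_top between 0.04 and 0.049 m and contact force between the fingers and glass below 0.05 N and linear speed of glass below 0.02 m/s and value of joint lid below 0.02 rad), for 0.2 s.
2. the lid has been pulled off its seal and is held just ajar (value of joint lid between 0.047 and 0.147 rad), for 0.3 s.
At the end, for the whole second after the job is handed in: The glass stands upright (within 0.1 rad) and still on the coaster, its axis within 21 mm of the coaster's centre, not touched; the lid is held by the gripper, at rest, with its front edge raised by 8 to 25 mm (0.047 to 0.147 rad) (all of step 2 and horizontal distance between glass_mid and coaster_top below 0.021 m and angle between glass_mid's own z axis and vertical below 0.1 rad and z of glass_mid in the frame of coaster_top between 0.04 and 0.049 m and contact force between each of the fingers, lid and glass below 0.05 N and linear speed of glass below 0.02 m/s and velocity of joint lid between -0.05 and 0.05 rad/s and contact force between the fingers and lid above 0.8 N); the arm keeps its last pose, push and grip.
It fails at once if the glass is squeezed by the fingers with more than 15 N each (30 N in all), or set down harder than 25 N (contact force between the fingers and glass above 30 N or contact force between glass and coaster above 25 N).
It fails at once if the glass tips over (angle between glass_mid's own z axis and vertical above 0.7 rad).
It fails at once if the lid is opened with the glass still on it (value of joint lid above 0.03 rad and contact force between lid and glass above 0.05 N).
It fails at once if the lid flies open by more than 50 mm at its front edge (value of joint lid above 0.3 rad).
It fails at once if a bystander is shifted by more than 30 mm (distance of any of paint_jar, varnish, mug, tape_roll, brush, screwdriver, board from where it was at the start of the episode above 0.03 m).
It also fails if it takes over 53 s, if anything falls off the work surface, if the arm or the gripper's body presses on something with over 40 N, if the wrist force passes 120 N, or if a joint passes its speed limit or range.

## Working session

There is one attempt and no reset: what is moved stays moved. The work goes in short steps, Python scripts to look and compute and a tool call to move; the robot and the scene stay as the last step left them, time stands still between calls to the robot, and variables do not carry over. Pictures are saved under pics/ and viewed, at most 10 in all, crops included, and the job is handed in when it is done.

Besides the shell and the picture viewer there is one more tool, called after ">>>" as name([rows], argument=value, ...), one row to a line, values as JSON. apply_moves: Moves the arm, as the interface text tells. Shifts and turns lie within -1 to 1; 1 stands for 250 mm of shift or 30 degrees of turn. Its arguments: {"type":"object","properties":{"steps":{"type":"array"},"jaw":{"type":"number"},"newtons":{"type":"number"}},"required":["steps"]}

```bash
mkdir -p pics; python3 - <<'E'
from station import *
import cv2
for n in("scene","top"):
    cv2.imwrite(f"pics/{n}0.png",grab_frame(n)); print(n,camera_model(n))
s=get_state();print({k:s[k] for k in("t","eef_pos","ee_rot","width","force")}); print([k for k in dir() if 'hold' in k], s.keys())
E
```

```text
scene {'fx': 437.4036776983575, 'fy': 437.4036776983575, 'cx': 275.5896723970535, 'cy': 214.06722149245033, 'k1': -0.09795457381860988, 'xyz': array([1.11147629, 0.73300305, 1.03685923]), 'rotation': array([-2.37970223, -0.01319765,  2.5322574 ])}
top {'fx': 421.72558468110896, 'fy': 421.72558468110896, 'cx': 279.95444578527474, 'cy': 208.1749009353864, 'k1': -0.0687975291820531, 'xyz': array([3.94868288e-01, 1.12007598e-03, 1.30076750e+00]), 'rotation': array([-3.00265956,  0.01593835, -1.58506767])}
{'t': 0.1, 'eef_pos': array([ 0.28957405, -0.60922717,  0.22567839]), 'ee_rot': array([ 3.14002550e+00, -1.81815453e-04, -2.69794927e+00]), 'width': 0.08769763990131267, 'force': array([0.2622822 , 0.53009966, 0.11796332])}
['hold_point_z'] dict_keys(['t', 'q', 'qd', 'joint_efforts', 'eef_pos', 'ee_rot', 'force', 'moment', 'gripper_force', 'width'])
```

View pics/scene0.png

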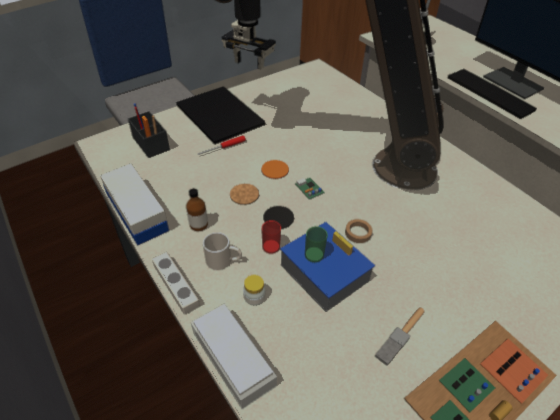

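View pics/top0.png

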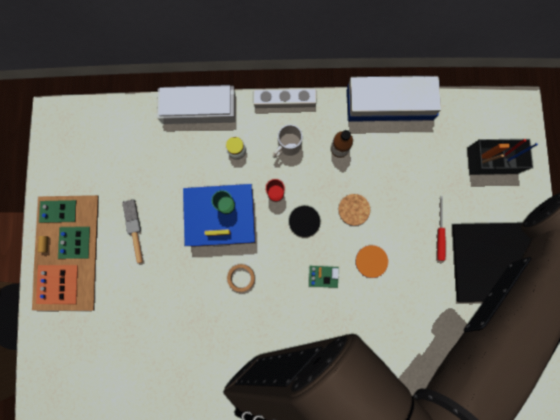

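Top view: cork coaster at about (354,210), blue lid centred at (219,215), yellow handle at (217,233) on the robot's side, green glass near (224,203), red decoy at (276,190). In the scene view the glass is at (316,245) and the handle at (342,243).

```bash
cat > h.py <<'E'
import numpy as np, cv2
from scipy.spatial.transform import Rotation as R
from station import *
def cam(n):
    c=camera_model(n); return c,R.from_euler('xyz',c['rotation']).as_matrix()
def proj(n,P):
    c,M=cam(n); p=(np.atleast_2d(P)-c['xyz'])@M; s=p[:,:2]/p[:,2:]
    s=s*(1+c['k1']*(s**2).sum(1,keepdims=True)); return s*c['fx']+[c['cx'],c['cy']]
def unproj(n,uv,z):
    c,M=cam(n); d=(np.atleast_2d(uv)-[c['cx'],c['cy']])/c['fx']; s=d.copy()
    for _ in range(10): s=d/(1+c['k1']*(s**2).sum(1,keepdims=True))
    r=np.c_[s,np.ones(len(s))]@M.T
    return (c['xyz']+r*((z-c['xyz'][2])/r[:,2])[:,None])[:,:2]
def mask(im,lo,hi,box):
    m=cv2.inRange(cv2.cvtColor(im,cv2.COLOR_BGR2HSV),np.array(lo),np.array(hi)); o=np.zeros_like(m); x,y,X,Y=box; o[y:Y,x:X]=m[y:Y,x:X]
    n,l,st,_=cv2.connectedComponentsWithStats(o)
    return (l==1+st[1:,4].argmax()).astype(np.uint8)
def pts(m): return np.argwhere(m)[:,::-1].astype(float)
def ring(x,y,z,r):
    a=np.linspace(0,2*np.pi,60); return np.c_[x+r*np.cos(a),y+r*np.sin(a),0*a+z]
E
python3 - <<'E'
from h import *
print("hold",hold_point_z)
for n,b,hb,cb in(("top",(170,170,265,260),(195,222,240,245),(330,188,378,232)),("scene",(275,220,380,305),(328,228,358,258),(225,180,262,207))):
    im=cv2.imread(f"pics/{n}0.png")
    m=mask(im,(105,150,90),(125,255,255),b); W=unproj(n,pts(m),.0785).astype(np.float32)
    print(n,"lid",cv2.minAreaRect(W))
    h=mask(im,(20,120,80),(35,255,255),hb); hw=unproj(n,pts(h),.1); print(" handle px",pts(h).mean(0),hw.mean(0),cv2.minAreaRect(hw.astype(np.float32)))
    k=mask(im,(5,50,80),(25,255,255),cb); kw=unproj(n,pts(k),.008); print(" coaster",cv2.minEnclosingCircle(kw.astype(np.float32)),kw.mean(0))
    g=mask(im,(45,60,10),(90,255,255),b if n=="scene" else b); print(" glass px",pts(g).mean(0),pts(g).min(0),pts(g).max(0))
a=cv2.imread("pics/top0.png")[170:260,170:270]; b=cv2.imread("pics/scene0.png")[210:300,270:370]
cv2.imwrite("pics/c.png",np.hstack([cv2.resize(q,(400,360),interpolation=2) for q in(a,b)]))
E
```

```text
hold 0.0188
top lid ((0.5496811866760254, 0.19929412007331848), (0.1706148386001587, 0.20304132997989655), 2.5612077713012695)
 handle px [217.31818182 232.40909091] [0.49593431 0.19827472] ((0.49591922760009766, 0.19783692061901093), (0.010963505133986473, 0.06634144484996796), 2.5267229080200195)
 coaster ((0.5689128637313843, -0.20948463678359985), 0.05082610622048378) [ 0.56872725 -0.20932529]
 glass px [223.1043956  202.02747253] [212. 191.] [233. 213.]
scene lid ((0.5552535057067871, 0.20560136437416077), (0.17023642361164093, 0.20292222499847412), 2.1198322772979736)
 handle px [342.16080402 242.65326633] [0.49876683 0.20243494] ((0.4987119138240814, 0.20113080739974976), (0.0295066237449646, 0.08002014458179474), 2.1040823459625244)
 coaster ((0.5710625648498535, -0.20476789772510529), 0.053992342203855515) [ 0.57205006 -0.20432732]
 glass px [315.26774194 243.46612903] [305. 227.] [326. 261.]
```

View pics/c.png

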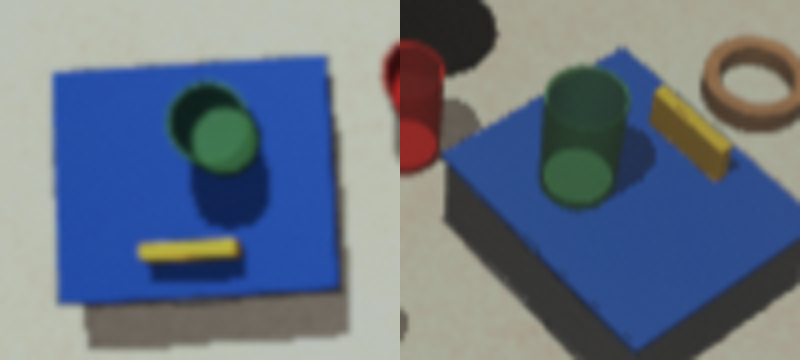

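The crop shows, in the top view, the glass foot at about (225.9,204.5) and rim centre at (222,200.8). In the scene view the foot is at (314.3,254.5) and the rim at (316.5,234.3).

```bash
python3 - <<'E'
from h import *
for n,f,r in(("top",(225.9,204.5),(222,200.8)),("scene",(314.3,254.5),(316.5,234.3))):
    print(n,unproj(n,f,.0815),unproj(n,r,.1685))
print("red foot",unproj("top",(277,194),.003),"varnish",unproj("top",(342,152),.0),"mug",unproj("top",(288,142),.04))
E
```

```text
top [[0.57914149 0.17648317]] [[0.57637739 0.17469349]]
scene [[0.57931997 0.18077891]] [[0.58087551 0.18115579]]
red foot [[0.62148519 0.0278024 ]] varnish [[ 0.75388574 -0.18031207]] mug [[ 0.777578   -0.00912009]]
```

>>> apply_moves([
  {"translation":[0.15,0.15,0],"rotation":[0,0,-0.2]},
  {"translation":[0.3,0.3,0.05],"rotation":[0,0,-0.4]},
  {"translation":[0.4,0.45,0.08],"rotation":[0,0,-0.6]},
  {"translation":[0.5,0.6,0.1],"rotation":[0,0,-0.77]},
  {"translation":[0.55,0.75,0.1],"rotation":[0,0,-0.77]},
  {"translation":[0.6,0.9,0.1],"rotation":[0,0,-0.77]},
  {"translation":[0.64,1,0.1],"rotation":[0,0,-0.77]},
  {"translation":[0.64,1,0.1],"rotation":[0,0,-0.77]},
  {"translation":[0.64,1,0.1],"rotation":[0,0,-0.77]},
  {"translation":[0.64,1,0.1],"rotation":[0,0,-0.77]},
], jaw=-1, newtons=5)

```text
t: 0.93
eef_pos: [0.4501, -0.3589, 0.2516]
ee_rot: [3.142, -0.0, -3.099]
force: [0.0, 0.2, 0.7]
width: 0.0878
gripper_force: 0.0
```

>>> apply_moves([
  {"translation":[0.05,0.15,0],"rotation":[0,0,0]},
  {"translation":[0.1,0.3,0],"rotation":[0,0,0]},
  {"translation":[0.15,0.45,0],"rotation":[0,0,0]},
  {"translation":[0.2,0.6,0],"rotation":[0,0,0]},
  {"translation":[0.25,0.75,0],"rotation":[0,0,0]},
  {"translation":[0.25,0.9,0],"rotation":[0,0,0]},
  {"translation":[0.25,1,0],"rotation":[0,0,0]},
  {"translation":[0.25,1,0],"rotation":[0,0,0]},
  {"translation":[0.25,1,0],"rotation":[0,0,0]},
  {"translation":[0.25,1,0],"rotation":[0,0,0]},
])

```text
t: 1.77
eef_pos: [0.5123, -0.1106, 0.2514]
ee_rot: [-3.141, -0.0, -3.102]
force: [0.2, -0.0, -0.6]
width: 0.0878
gripper_force: 0.0
```

>>> apply_moves([
  {"translation":[0.05,0.15,0],"rotation":[0,0,0]},
  {"translation":[0.1,0.3,0],"rotation":[0,0,0]},
  {"translation":[0.15,0.45,0],"rotation":[0,0,0]},
  {"translation":[0.2,0.6,0],"rotation":[0,0,0]},
  {"translation":[0.25,0.75,0],"rotation":[0,0,0]},
  {"translation":[0.265,0.9,0],"rotation":[0,0,0]},
  {"translation":[0.265,1,0],"rotation":[0,0,0]},
  {"translation":[0.265,1,0],"rotation":[0,0,0]},
  {"translation":[0.265,1,0],"rotation":[0,0,0]},
  {"translation":[0.265,1,0],"rotation":[0,0,0]},
])

```text
t: 2.6
eef_pos: [0.5789, 0.139, 0.2511]
ee_rot: [-3.141, -0.001, -3.102]
force: [-1.3, -0.2, 1.0]
width: 0.0877
gripper_force: 0.0
```

>>> apply_moves([
  {"translation":[0,0.156,0],"rotation":[0,0,0]},
  {"translation":[0,0.156,0],"rotation":[0,0,0]},
  {"translation":[0,0.156,-0.1],"rotation":[0,0,0]},
  {"translation":[0,0.156,-0.2],"rotation":[0,0,0]},
  {"translation":[0,0.156,-0.3],"rotation":[0,0,0]},
  {"translation":[0,0.156,-0.4],"rotation":[0,0,0]},
  {"translation":[0,0.156,-0.48],"rotation":[0,0,0]},
  {"translation":[0,0.156,-0.544],"rotation":[0,0,0]},
  {"translation":[0,0.156,-0.544],"rotation":[0,0,0]},
  {"translation":[0,0.156,-0.544],"rotation":[0,0,0]},
])

```text
t: 3.43
eef_pos: [0.5786, 0.1776, 0.1153]
ee_rot: [-3.14, -0.001, -3.103]
force: [1.2, 0.1, 1.4]
width: 0.0878
gripper_force: 0.0
```

```bash
python3 - <<'E'
from h import *
s=get_state();print(s['eef_pos'],s['force'],s['q'])
ims=[]
for n in("top","scene"):
    im=grab_frame(n); cv2.imwrite(f"pics/{n}1.png",im)
    u,v=proj(n,[.579,.178,.13])[0].astype(int)
    ims.append(cv2.resize(im[v-50:v+50,u-50:u+50],(400,400),interpolation=2))
cv2.imwrite("pics/c1.png",np.hstack(ims))
E
```

```text
[0.57864845 0.17761161 0.11530438] [1.19175489 0.05592143 1.42479106] [ 6.20427606e-01  3.38734776e-01 -2.90721092e-01  3.47545919e-04
 -9.43010559e-01 -2.15251524e+00]
```

View pics/c1.png

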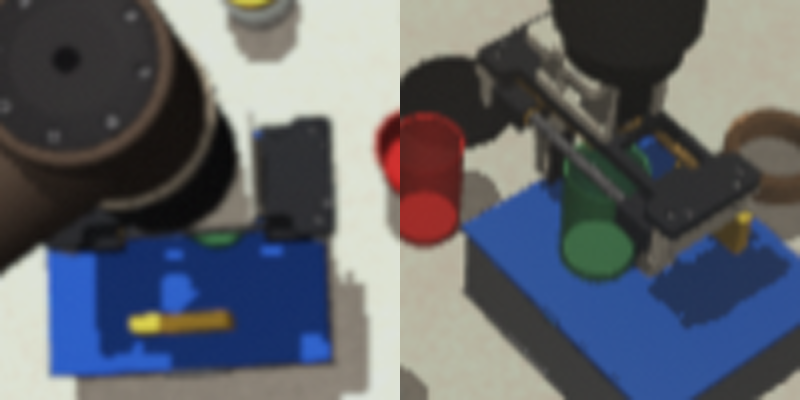

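The glass stands upright between the open fingers, nothing else touched. I'll close gently.

>>> apply_moves([
  {"translation":[0,0,0],"rotation":[0,0,0]},
  {"translation":[0,0,0],"rotation":[0,0,0]},
  {"translation":[0,0,0],"rotation":[0,0,0]},
  {"translation":[0,0,0],"rotation":[0,0,0]},
  {"translation":[0,0,0],"rotation":[0,0,0]},
  {"translation":[0,0,0],"rotation":[0,0,0]},
  {"translation":[0,0,0],"rotation":[0,0,0]},
  {"translation":[0,0,0],"rotation":[0,0,0]},
  {"translation":[0,0,0],"rotation":[0,0,0]},
  {"translation":[0,0,0],"rotation":[0,0,0]},
], jaw=1, newtons=5)

```text
t: 4.37
eef_pos: [0.5787, 0.1794, 0.1158]
ee_rot: [-3.142, 0.0, -3.101]
force: [0.0, -1.1, 1.7]
width: 0.058
gripper_force: 4.9
```

>>> apply_moves([
  {"translation":[0,0,0.02],"rotation":[0,0,0]},
  {"translation":[0,0,0.05],"rotation":[0,0,0]},
  {"translation":[0,0,0.1],"rotation":[0,0,0]},
  {"translation":[0,0,0.15],"rotation":[0,0,0]},
  {"translation":[0,0,0.2],"rotation":[0,0,0]},
  {"translation":[0,0,0.25],"rotation":[0,0,0]},
  {"translation":[0,0,0.3],"rotation":[0,0,0]},
  {"translation":[0,0,0.34],"rotation":[0,0,0]},
  {"translation":[0,0,0.36],"rotation":[0,0,0]},
  {"translation":[0,0,0.36],"rotation":[0,0,0]},
])

```text
t: 5.2
eef_pos: [0.5791, 0.1797, 0.207]
ee_rot: [3.141, 0.002, -3.101]
force: [0.8, 0.5, -1.5]
width: 0.0582
gripper_force: 5.0
```

>>> apply_moves([
  {"translation":[0,-0.04,0],"rotation":[0,0,0]},
  {"translation":[0,-0.12,0],"rotation":[0,0,0]},
  {"translation":[0,-0.22,0],"rotation":[0,0,0]},
  {"translation":[0,-0.32,0],"rotation":[0,0,0]},
  {"translation":[0,-0.42,0],"rotation":[0,0,0]},
  {"translation":[0,-0.52,0],"rotation":[0,0,0]},
  {"translation":[0,-0.62,0],"rotation":[0,0,0]},
  {"translation":[0,-0.7,0],"rotation":[0,0,0]},
  {"translation":[0,-0.76,0],"rotation":[0,0,0]},
  {"translation":[0,-0.78,0],"rotation":[0,0,0]},
])

```text
t: 6.03
eef_pos: [0.5776, -0.0181, 0.2046]
ee_rot: [-3.141, -0.002, -3.103]
force: [-0.5, 0.3, -1.5]
width: 0.0581
gripper_force: 5.0
```

>>> apply_moves([
  {"translation":[0,-0.04,0],"rotation":[0,0,0]},
  {"translation":[-0.01,-0.12,0],"rotation":[0,0,0]},
  {"translation":[-0.02,-0.22,0],"rotation":[0,0,0]},
  {"translation":[-0.03,-0.32,0],"rotation":[0,0,0]},
  {"translation":[-0.036,-0.42,0],"rotation":[0,0,0]},
  {"translation":[-0.036,-0.52,0],"rotation":[0,0,0]},
  {"translation":[-0.036,-0.62,0],"rotation":[0,0,0]},
  {"translation":[-0.036,-0.7,0],"rotation":[0,0,0]},
  {"translation":[-0.036,-0.75,0],"rotation":[0,0,0]},
  {"translation":[-0.036,-0.765,0],"rotation":[0,0,0]},
])

```text
t: 6.87
eef_pos: [0.5692, -0.2083, 0.2049]
ee_rot: [3.142, -0.001, -3.102]
force: [0.6, 0.1, -1.5]
width: 0.0584
gripper_force: 5.0
```

>>> apply_moves([
  {"translation":[0,0,-0.04],"rotation":[0,0,0]},
  {"translation":[0,0,-0.1],"rotation":[0,0,0]},
  {"translation":[0,0,-0.16],"rotation":[0,0,0]},
  {"translation":[0,0,-0.22],"rotation":[0,0,0]},
  {"translation":[0,0,-0.28],"rotation":[0,0,0]},
  {"translation":[0,0,-0.34],"rotation":[0,0,0]},
  {"translation":[0,0,-0.4],"rotation":[0,0,0]},
  {"translation":[0,0,-0.45],"rotation":[0,0,0]},
  {"translation":[0,0,-0.48],"rotation":[0,0,0]},
  {"translation":[0,0,-0.48],"rotation":[0,0,0]},
])

```text
t: 7.7
eef_pos: [0.5683, -0.2057, 0.0832]
ee_rot: [3.141, -0.003, -3.1]
force: [-1.1, 0.1, -1.8]
width: 0.0585
gripper_force: 5.0
```

```bash
python3 - <<'E'
from h import *
s=get_state();print(s['t'],s['eef_pos'],s['force'],s['width'])
ims=[]
for n in("top","scene"):
    im=grab_frame(n); cv2.imwrite(f"pics/{n}2.png",im)
    u,v=proj(n,[.57,-.207,.06])[0].astype(int)
    ims.append(cv2.resize(im[v-50:v+50,u-50:u+50],(400,400),interpolation=2))
cv2.imwrite("pics/c2.png",np.hstack(ims))
E
```

```text
7.7 [ 0.56828188 -0.2056648   0.08324378] [-1.09674419  0.10363572 -1.77957209] 0.058455787430779754
```

View pics/c2.png

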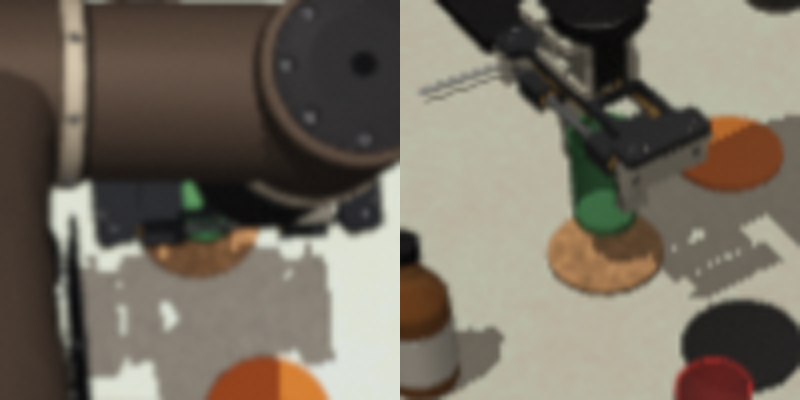

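The glass hangs over the cork, with its foot ellipse at crop (606,210). I'll check its height and tilt numerically.

```bash
python3 - <<'E'
from h import *
u,v=proj("scene",[.57,-.207,.06])[0].astype(int)
for z in(.025,.035,.046,.055):
    p=proj("scene",ring(.569,-.206,z,.027)); q=(p-[u-50,v-50])*4+[400,0]; print(z,q.mean(0).round(),q.min(0).round(),q.max(0).round())
im=cv2.imread("pics/scene2.png"); m=mask(im,(45,60,10),(90,255,255),(u-50,v-50,u+50,v+50)); q=(pts(m)-[u-50,v-50])*4+[400,0]
print(q.min(0),q.max(0), q[q[:,1]>190].mean(0))
print([get_state()['width'] for _ in range(2)])
E
```

```text
0.025 [605. 233.] [573. 211.] [637. 255.]
0.035 [604. 224.] [572. 202.] [637. 246.]
0.046 [604. 215.] [572. 193.] [636. 236.]
0.055 [603. 207.] [571. 185.] [636. 228.]
[568. 128.] [632. 232.] [600.06779661 210.84745763]
[0.058202778848904055, 0.058202778848904055]
```

No slip: the foot is at about z 0.046, so contact is about 38 mm down. Descending slowly.

>>> apply_moves([
  {"translation":[0,0,-0.03],"rotation":[0,0,0]},
  {"translation":[0,0,-0.06],"rotation":[0,0,0]},
  {"translation":[0,0,-0.09],"rotation":[0,0,0]},
  {"translation":[0,0,-0.11],"rotation":[0,0,0]},
  {"translation":[0,0,-0.12],"rotation":[0,0,0]},
  {"translation":[0,0,-0.126],"rotation":[0,0,0]},
  {"translation":[0,0,-0.13],"rotation":[0,0,0]},
  {"translation":[0,0,-0.134],"rotation":[0,0,0]},
  {"translation":[0,0,-0.138],"rotation":[0,0,0]},
  {"translation":[0,0,-0.138],"rotation":[0,0,0]},
])

```text
t: 8.63
eef_pos: [0.5696, -0.2069, 0.0511]
ee_rot: [-3.142, 0.0, -3.101]
force: [-0.5, 0.6, -0.9]
width: 0.0583
gripper_force: 5.0
```

>>> apply_moves([
  {"translation":[0,0,-0.001],"rotation":[0,0,0]},
  {"translation":[0,0,-0.002],"rotation":[0,0,0]},
  {"translation":[0,0,-0.003],"rotation":[0,0,0]},
  {"translation":[0,0,-0.004],"rotation":[0,0,0]},
  {"translation":[0,0,-0.005],"rotation":[0,0,0]},
  {"translation":[0,0,-0.006],"rotation":[0,0,0]},
  {"translation":[0,0,-0.007],"rotation":[0,0,0]},
  {"translation":[0,0,-0.008],"rotation":[0,0,0]},
  {"translation":[0,0,-0.009],"rotation":[0,0,0]},
  {"translation":[0,0,-0.01],"rotation":[0,0,0]},
])

```text
t: 9.47
eef_pos: [0.5695, -0.2069, 0.0485]
ee_rot: [3.142, -0.0, -3.101]
force: [-0.2, 0.6, -1.4]
width: 0.0586
gripper_force: 5.0
```

>>> apply_moves([
  {"translation":[0,0,-0.001],"rotation":[0,0,0]},
  {"translation":[0,0,-0.002],"rotation":[0,0,0]},
  {"translation":[0,0,-0.003],"rotation":[0,0,0]},
  {"translation":[0,0,-0.004],"rotation":[0,0,0]},
  {"translation":[0,0,-0.005],"rotation":[0,0,0]},
  {"translation":[0,0,-0.006],"rotation":[0,0,0]},
  {"translation":[0,0,-0.007],"rotation":[0,0,0]},
  {"translation":[0,0,-0.008],"rotation":[0,0,0]},
  {"translation":[0,0,-0.009],"rotation":[0,0,0]},
  {"translation":[0,0,-0.01],"rotation":[0,0,0]},
])

```text
t: 10.3
eef_pos: [0.5696, -0.2068, 0.046]
ee_rot: [3.142, 0.0, -3.101]
force: [-0.3, 0.5, -1.6]
width: 0.0587
gripper_force: 5.0
```

>>> apply_moves([
  {"translation":[0,0,-0.001],"rotation":[0,0,0]},
  {"translation":[0,0,-0.002],"rotation":[0,0,0]},
  {"translation":[0,0,-0.003],"rotation":[0,0,0]},
  {"translation":[0,0,-0.004],"rotation":[0,0,0]},
  {"translation":[0,0,-0.005],"rotation":[0,0,0]},
  {"translation":[0,0,-0.006],"rotation":[0,0,0]},
  {"translation":[0,0,-0.007],"rotation":[0,0,0]},
  {"translation":[0,0,-0.008],"rotation":[0,0,0]},
  {"translation":[0,0,-0.008],"rotation":[0,0,0]},
  {"translation":[0,0,-0.008],"rotation":[0,0,0]},
])

```text
t: 11.13
eef_pos: [0.57, -0.2074, 0.0448]
ee_rot: [-3.141, 0.001, -3.101]
force: [-0.5, -2.1, 6.0]
width: 0.0585
gripper_force: 4.9
```

Contact felt (about 7 N). Releasing.

>>> apply_moves([
  {"translation":[0,0,0.002],"rotation":[0,0,0]},
  {"translation":[0,0,0.002],"rotation":[0,0,0]},
  {"translation":[0,0,0.002],"rotation":[0,0,0]},
  {"translation":[0,0,0.002],"rotation":[0,0,0]},
  {"translation":[0,0,0.002],"rotation":[0,0,0]},
  {"translation":[0,0,0.002],"rotation":[0,0,0]},
  {"translation":[0,0,0.002],"rotation":[0,0,0]},
  {"translation":[0,0,0.002],"rotation":[0,0,0]},
  {"translation":[0,0,0.002],"rotation":[0,0,0]},
  {"translation":[0,0,0.002],"rotation":[0,0,0]},
], jaw=-1)

```text
t: 11.97
eef_pos: [0.5695, -0.2068, 0.0445]
ee_rot: [3.142, -0.0, -3.101]
force: [-0.8, 0.2, -0.5]
width: 0.0873
gripper_force: 0.0
```

>>> apply_moves([
  {"translation":[0,0,0.02],"rotation":[0,0,0]},
  {"translation":[0,0,0.06],"rotation":[0,0,0]},
  {"translation":[0,0,0.12],"rotation":[0,0,0]},
  {"translation":[0,0,0.2],"rotation":[0,0,0]},
  {"translation":[0,0,0.3],"rotation":[0,0,0]},
  {"translation":[0,0,0.4],"rotation":[0,0,0]},
  {"translation":[0,0,0.5],"rotation":[0,0,0]},
  {"translation":[0,0,0.6],"rotation":[0,0,0]},
  {"translation":[0,0,0.65],"rotation":[0,0,0]},
  {"translation":[0,0,0.65],"rotation":[0,0,0]},
])

```text
t: 12.8
eef_pos: [0.5713, -0.2073, 0.2122]
ee_rot: [-3.14, 0.007, -3.1]
force: [0.1, -0.1, 0.9]
width: 0.0873
gripper_force: 0.0
```

>>> apply_moves([
  {"translation":[-0.02,0.1,0],"rotation":[0,0,0.2]},
  {"translation":[-0.04,0.2,0],"rotation":[0,0,0.4]},
  {"translation":[-0.06,0.32,0],"rotation":[0,0,0.6]},
  {"translation":[-0.08,0.44,0],"rotation":[0,0,0.8]},
  {"translation":[-0.1,0.56,0],"rotation":[0,0,1]},
  {"translation":[-0.12,0.68,0],"rotation":[0,0,1]},
  {"translation":[-0.14,0.78,0],"rotation":[0,0,1]},
  {"translation":[-0.15,0.82,0],"rotation":[0,0,1]},
  {"translation":[-0.15,0.83,0],"rotation":[0,0,1]},
  {"translation":[-0.15,0.83,0],"rotation":[0,0,1]},
])

```text
t: 13.63
eef_pos: [0.532, 0.0011, 0.2073]
ee_rot: [-3.141, 0.0, -2.576]
force: [0.3, 0.1, 0.3]
width: 0.0877
gripper_force: 0.0
```

>>> apply_moves([
  {"translation":[-0.02,0.1,0],"rotation":[0,0,0.2]},
  {"translation":[-0.04,0.2,0],"rotation":[0,0,0.4]},
  {"translation":[-0.06,0.3,0],"rotation":[0,0,0.6]},
  {"translation":[-0.08,0.4,0],"rotation":[0,0,0.8]},
  {"translation":[-0.1,0.5,0],"rotation":[0,0,1]},
  {"translation":[-0.12,0.6,0],"rotation":[0,0,1]},
  {"translation":[-0.14,0.7,0],"rotation":[0,0,1]},
  {"translation":[-0.14,0.78,0],"rotation":[0,0,1]},
  {"translation":[-0.14,0.8,0],"rotation":[0,0,1]},
  {"translation":[-0.14,0.8,0],"rotation":[0,0,1]},
])

```text
t: 14.47
eef_pos: [0.4975, 0.2009, 0.2068]
ee_rot: [3.141, -0.001, -2.053]
force: [0.6, -0.8, -0.4]
width: 0.0876
gripper_force: 0.0
```

>>> apply_moves([
  {"translation":[0,0,0],"rotation":[0,0,0.2]},
  {"translation":[0,0,0],"rotation":[0,0,0.4]},
  {"translation":[0,0,0],"rotation":[0,0,0.6]},
  {"translation":[0,0,0],"rotation":[0,0,0.8]},
  {"translation":[0,0,0],"rotation":[0,0,1]},
  {"translation":[0,0,-0.05],"rotation":[0,0,1]},
  {"translation":[0,0,-0.1],"rotation":[0,0,1]},
  {"translation":[0,0,-0.15],"rotation":[0,0,1]},
  {"translation":[0,0,-0.2],"rotation":[0,0,1]},
  {"translation":[0,0,-0.2],"rotation":[0,0,1]},
])

```text
t: 15.3
eef_pos: [0.4961, 0.1981, 0.1547]
ee_rot: [3.138, -0.002, -1.532]
force: [-0.6, -0.7, -0.2]
width: 0.0877
gripper_force: 0.0
```

```bash
python3 - <<'E'
from h import *
s=get_state();print(s['t'],s['eef_pos'],s['ee_rot'],s['force'])
im=grab_frame("scene"); cv2.imwrite("pics/scene3.png",im); t=grab_frame("top"); cv2.imwrite("pics/top3.png",t)
u,v=proj("scene",[.4975,.2,.12])[0].astype(int)
a=cv2.resize(im[v-50:v+50,u-50:u+50],(400,400),interpolation=2)
u,v=proj("top",[.569,-.207,.05])[0].astype(int)
b=cv2.resize(t[v-50:v+50,u-50:u+50],(400,400),interpolation=2)
cv2.imwrite("pics/c3.png",np.hstack([a,b]))
m=mask(t,(45,60,10),(90,255,255),(u-30,v-30,u+30,v+30));print(pts(m).min(0),pts(m).max(0))
print([(p.min(0).round(),p.max(0).round()) for p in[np.r_[proj("top",ring(.569,-.207,.008,.027)),proj("top",ring(.569,-.207,.098,.029))]]])
E
```

```text
15.3 [0.49608731 0.19814155 0.15466494] [ 3.13790539e+00 -2.22882711e-03 -1.53239384e+00] [-0.64071817 -0.6930001  -0.16653469]
[347. 196.] [367. 216.]
[(array([344., 195.]), array([368., 218.]))]
```

View pics/c3.png

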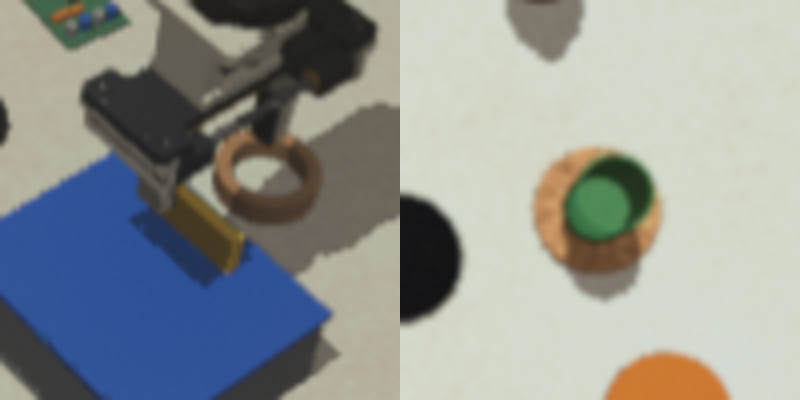

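The glass stands centred on the cork (foot at crop (599,208), coaster at (597,210)). The open fingers straddle the handle. Next I'll lower and grip.

>>> apply_moves([
  {"translation":[0.004,0,-0.04],"rotation":[0,0,0]},
  {"translation":[0.004,0,-0.08],"rotation":[0,0,0]},
  {"translation":[0.004,0,-0.12],"rotation":[0,0,0]},
  {"translation":[0.004,0,-0.16],"rotation":[0,0,0]},
  {"translation":[0.004,0,-0.2],"rotation":[0,0,0]},
  {"translation":[0.004,0,-0.23],"rotation":[0,0,0]},
  {"translation":[0.004,0,-0.25],"rotation":[0,0,0]},
  {"translation":[0.004,0,-0.265],"rotation":[0,0,0]},
  {"translation":[0.004,0,-0.275],"rotation":[0,0,0]},
  {"translation":[0.004,0,-0.275],"rotation":[0,0,0]},
])

```text
t: 16.23
eef_pos: [0.498, 0.2006, 0.0879]
ee_rot: [3.141, -0.0, -1.53]
force: [-0.6, -0.4, 0.1]
width: 0.0876
gripper_force: 0.0
```

>>> apply_moves([
  {"translation":[0,0,0],"rotation":[0,0,0]},
  {"translation":[0,0,0],"rotation":[0,0,0]},
  {"translation":[0,0,0],"rotation":[0,0,0]},
  {"translation":[0,0,0],"rotation":[0,0,0]},
  {"translation":[0,0,0],"rotation":[0,0,0]},
  {"translation":[0,0,0],"rotation":[0,0,0]},
  {"translation":[0,0,0],"rotation":[0,0,0]},
  {"translation":[0,0,0],"rotation":[0,0,0]},
  {"translation":[0,0,0],"rotation":[0,0,0]},
  {"translation":[0,0,0],"rotation":[0,0,0]},
], jaw=1, newtons=10)

```text
t: 17.07
eef_pos: [0.498, 0.2006, 0.0883]
ee_rot: [3.142, -0.0, -1.53]
force: [-0.6, 0.4, 0.1]
width: 0.0267
gripper_force: 0.0
```

>>> apply_moves([
  {"translation":[0,0,0],"rotation":[0,0,0]},
  {"translation":[0,0,0],"rotation":[0,0,0]},
  {"translation":[0,0,0],"rotation":[0,0,0]},
  {"translation":[0,0,0],"rotation":[0,0,0]},
  {"translation":[0,0,0],"rotation":[0,0,0]},
  {"translation":[0,0,0],"rotation":[0,0,0]},
  {"translation":[0,0,0],"rotation":[0,0,0]},
  {"translation":[0,0,0],"rotation":[0,0,0]},
  {"translation":[0,0,0],"rotation":[0,0,0]},
  {"translation":[0,0,0],"rotation":[0,0,0]},
])

```text
t: 17.9
eef_pos: [0.4972, 0.2005, 0.0882]
ee_rot: [3.14, -0.0, -1.53]
force: [-4.7, 0.7, 3.2]
width: 0.0119
gripper_force: 10.0
```

>>> apply_moves([
  {"translation":[0,0,0],"rotation":[0,0,0]},
  {"translation":[0,0,0],"rotation":[0,0,0]},
  {"translation":[0,0,0],"rotation":[0,0,0]},
  {"translation":[0,0,0],"rotation":[0,0,0]},
  {"translation":[0,0,0],"rotation":[0,0,0]},
  {"translation":[0,0,0],"rotation":[0,0,0]},
  {"translation":[0,0,0],"rotation":[0,0,0]},
  {"translation":[0,0,0],"rotation":[0,0,0]},
  {"translation":[0,0,0],"rotation":[0,0,0]},
  {"translation":[0,0,0],"rotation":[0,0,0]},
], newtons=40)

```text
t: 18.73
eef_pos: [0.4972, 0.2005, 0.0882]
ee_rot: [3.14, -0.0, -1.53]
force: [-5.6, 1.2, 3.4]
width: 0.0117
gripper_force: 40.0
```

Gripped at 12 mm. Now I'll pull slowly, turning with the lid.

>>> apply_moves([
  {"translation":[0,0,0.002],"rotation":[0,0.007,0]},
  {"translation":[0,0,0.004],"rotation":[0,0.014,0]},
  {"translation":[0.001,0,0.006],"rotation":[-0.001,0.021,0]},
  {"translation":[0.001,0,0.008],"rotation":[-0.001,0.027,0]},
  {"translation":[0.002,0,0.01],"rotation":[-0.001,0.034,0]},
  {"translation":[0.002,0,0.012],"rotation":[-0.002,0.041,0]},
  {"translation":[0.002,0,0.014],"rotation":[-0.002,0.048,0]},
  {"translation":[0.003,0,0.016],"rotation":[-0.002,0.055,0]},
  {"translation":[0.003,0,0.018],"rotation":[-0.003,0.061,0]},
  {"translation":[0.003,0,0.02],"rotation":[-0.003,0.068,0]},
])

```text
t: 19.57
eef_pos: [0.4978, 0.2005, 0.093]
ee_rot: [3.104, -0.001, -1.53]
force: [-5.8, 2.6, -0.8]
width: 0.0116
gripper_force: 40.0
```

>>> apply_moves([
  {"translation":[0,0,0.003],"rotation":[0,0.011,0]},
  {"translation":[0.001,0,0.006],"rotation":[-0.001,0.022,0]},
  {"translation":[0.002,0,0.01],"rotation":[-0.001,0.034,0]},
  {"translation":[0.002,0,0.014],"rotation":[-0.002,0.048,0]},
  {"translation":[0.003,0,0.018],"rotation":[-0.003,0.061,0]},
  {"translation":[0.004,0,0.022],"rotation":[-0.003,0.075,0]},
  {"translation":[0.005,0,0.026],"rotation":[-0.004,0.089,0]},
  {"translation":[0.006,0,0.03],"rotation":[-0.004,0.102,0]},
  {"translation":[0.006,0,0.033],"rotation":[-0.005,0.112,0]},
  {"translation":[0.006,0,0.033],"rotation":[-0.005,0.112,0]},
])

```text
t: 20.4
eef_pos: [0.4995, 0.2006, 0.1015]
ee_rot: [3.045, -0.001, -1.53]
force: [-6.7, 2.5, 0.1]
width: 0.0118
gripper_force: 40.0
```

>>> apply_moves([
  {"translation":[0,0,0],"rotation":[0,0,0]},
  {"translation":[0,0,0],"rotation":[0,0,0]},
  {"translation":[0,0,0],"rotation":[0,0,0]},
  {"translation":[0,0,0],"rotation":[0,0,0]},
  {"translation":[0,0,0],"rotation":[0,0,0]},
  {"translation":[0,0,0],"rotation":[0,0,0]},
  {"translation":[0,0,0],"rotation":[0,0,0]},
  {"translation":[0,0,0],"rotation":[0,0,0]},
  {"translation":[0,0,0],"rotation":[0,0,0]},
  {"translation":[0,0,0],"rotation":[0,0,0]},
])

```text
t: 21.23
eef_pos: [0.4995, 0.2006, 0.1015]
ee_rot: [3.045, -0.001, -1.53]
force: [-6.0, 1.6, -0.3]
width: 0.0119
gripper_force: 40.0
```

```bash
python3 - <<'E'
from h import *
s=get_state();print(s['t'],s['eef_pos'],s['ee_rot'],s['force'],s['width'])
im=grab_frame("scene"); cv2.imwrite("pics/scene4.png",im)
u,v=proj("scene",[.52,.2,.08])[0].astype(int)
a=im[v-60:v+60,u-70:u+70]; b=cv2.imread("pics/scene3.png")[v-60:v+60,u-70:u+70]
cv2.imwrite("pics/c4.png",np.hstack([cv2.resize(q,(400,343),interpolation=2) for q in(b,a)]))
E
```

```text
21.2333 [0.49951511 0.2006087  0.10145552] [ 3.04542989e+00 -5.79782265e-04 -1.53023302e+00] [-5.97657201  1.59073172 -0.25727325] 0.01190192282030269
```

View pics/c4.png

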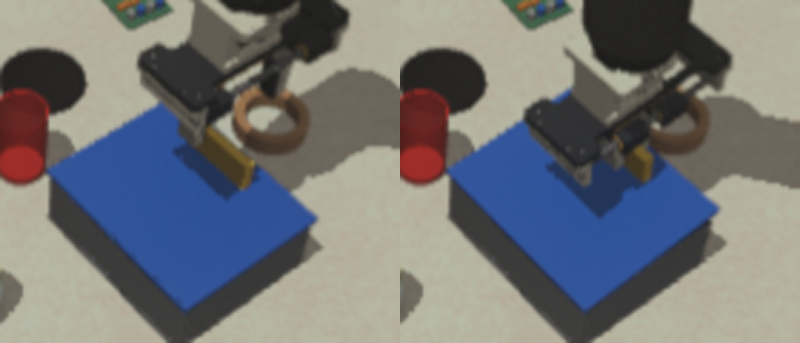

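The front corner of the lid rose about 9 zoomed px between pictures (317,218 to 318,209). A quick numeric check against the projected corner follows.

```bash
python3 - <<'E'
from h import *
c,s=np.cos(.042),np.sin(.042)
def corner(th):
    x,z=-.173,.008
    X=x*np.cos(th)+z*np.sin(th)+.085; Z=-x*np.sin(th)+z*np.cos(th)+.0705; y=.103
    return [.5525+c*X-s*y,.2025+s*X+c*y,Z]
for th in(0,.05,.07,.095,.12): print(th,proj("scene",corner(th)).round(2))
for f in(3,4):
    m=mask(cv2.imread(f"pics/scene{f}.png"),(105,150,90),(125,255,255),(275,200,385,305)); p=pts(m)
    k=cv2.approxPolyDP(cv2.convexHull(p.astype(np.int32)),4,True).reshape(-1,2); print(f,k[k[:,0].argmax()],[p[p[:,0]==u,1].mean() for u in range(365,372) if (p[:,0]==u).any()])
E
```

```text
0 [[375.21 264.35]]
0.05 [[375.62 262.55]]
0.07 [[375.76 261.84]]
0.095 [[375.9  260.98]]
0.12 [[376.02 260.13]]
3 [373 265] [np.float64(264.5), np.float64(265.0), np.float64(265.0), np.float64(265.0), np.float64(265.5), np.float64(265.5), np.float64(265.0)]
4 [373 263] [np.float64(261.0), np.float64(261.5), np.float64(261.5), np.float64(261.5), np.float64(262.0), np.float64(262.5), np.float64(262.0)]
```

The corner rose about 3.4 px, which means a lid angle of about 0.095 rad, matching the arm's motion. Handing in.

```bash
python3 -c "
from station import *
print(job_done())"
```

```text
the job is handed in; nothing more can be done
None
```

The job is handed in, with no verdict returned: by the camera, the glass stands upright and centred on the cork coaster, and the lid is off its seal, held at about 0.095 rad (about 16 mm at the front edge).

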